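Free the rusted bolt on the craft-room paper chest

ROBOT

A 6-joint arm with a two-finger parallel gripper is mounted at the origin on the work surface. World frame = base frame: x ahead of the robot, y to its left, z up, the work surface at z = 0. Lengths are in m, angles in rad, forces in N, time in s.
With the tool pointing down it reaches from about 0.35 to 0.875 m from the base axis. Payload 4.2 kg.
Tool frame: the origin (TCP) lies midway between the tips of the shut fingers; the grasp point (between the pads) lies 19 mm behind it; z points along the fingers, y is the line along which they close (so a half turn about z gives the same grasp; the last joint's range is limited). The gripper opens to 85 mm and grips with 20 to 120 N. Pads are 22 mm wide; open, the fingers measure 114 mm over their backs; the gripper's body (76 mm by 85 mm) begins 54 mm behind the grasp point. The pads swing forward as they close: fully open they stand 13 mm farther back than shut.
Start: joints at [1.451, 0.385, 0.008, 0, -1.194, -0.259], TCP at [0.231, 0.581, 0.231] pointing down, gripper open.
Joint ranges: [-3.14, 3.14], [-1.21, 2.06], [-1.07, 1.41], [-3.16, 2.05], [-2.99, -0.16], [-3.1, 3.1]. Speed limits (rad/s): [2.79, 2.79, 3.14, 3.14, 3.14, 3.14].

INTERFACE

Orientations are given as a unit quaternion [w, x, y, z].
In Python, from cell import manip, imaging gives the robot as it stands.
- The arm moves only by the tool send_rows, never from a script. Its argument "increments" is a list of rows, each a list of 5 numbers: the shift along the tool's x, y, z in m, then the turn about the tool's z in rad, then the opening, from -1 (shut) to 1 (fully open). A call has exactly 5 rows; each row shifts and turns the commanded pose from where the row before left it, along the tool's axes as they then stand; what a row does not reach is not made up. A row lasts 1/10 s, in which the tool goes at most 50 mm and 8.59 degrees, less where a joint would pass 70% of its speed; a pose out of reach is approached as far as the arm can. A call with a gripper value outside its range is refused whole. The fingers move at their own pace and stop on an object; "newtons" is the grip in N (left out, the last holds). Time passes only in rows, so rows that do not move let the fingers close, or fill a call up. It gives the time, the measured TCP pose, the force, the opening and the grip force at its end, in the units of the state.
- manip.get_state(): the state, without advancing time (a new reading comes with each control period).
- imaging.snapshot(name): name is "side" or "top" or "wrist"; returns a dict with "color" (400x640x3 uint8, blue, green, red), "range_z" (400x640 float32, m along the optical axis (not along the pixel's ray), 0 where there is no reading), "fovy" (degrees; the focal length in pixels is half the picture's height over the tangent of half this angle, whatever the lens; pixels are square), "cx", "cy" (the principal point, pixels), "pose" (4x4, takes a point from camera to world coordinates); the wrist camera has in their place "tool_from_camera" (4x4, takes a point from camera to tool coordinates, whose origin is the TCP and whose axes are the flange's). Camera axes: x right, y up, looking along -z (the intrinsics and any distortion apply to the point x, -y, -z); pixel columns grow to the right and rows downward; lengths in m; the calibration is good to about 2 mm. A picture is of the moment at which its call begins: read the wrist's pose just before it.
- manip.finish_job(): hands the job in; it is judged then, once.
Trained networks look in the newest picture that a camera, given by its name, has taken for a name from the list of things; names that differ only in an ending like _2 or _b are one class to them, and where a whole thing is asked for, a point or a joint stands for the part that bears it (a point fixed in the world has none). Each returns a list of dicts, best first, with "p" (0 to 1); they miss things now and then, are a little off and sometimes report something else, mostly with a low value. They report only what shows in the picture. A call takes as long as a camera call.
- imaging.find_in(camera, thing): "point" ([x, y, z] in m, in the coordinates of the camera as it stood for that picture, good to about 4 mm: the middle of the surface that is visible of it).
The state is a dict: "time_s": time; "q": joint angles; "joint_velocities": joint speeds; "joint_efforts": joint torques, N m; "tool_pos": TCP position; "orientation": TCP orientation; "ft_force": force on the tool from outside, world axes, zero at the start; "wrist_torque": the same for the moment, N m; "grip_width": finger opening in m; "gripper_force": force on a finger pad.
Only numpy, scipy, OpenCV 4.12 (cv2) and the standard library are available. Lean on these libraries where they do the work, as an engineer would, in place of code of your own. Each camera call takes 0.05 s, during which the arm holds its last target. There are 200 camera calls.

TASK

The slide bolt on top of the long flat steel chest has rusted tight and the class cannot get at its paper. Take its upright peg and work the bolt back and forth in short full strokes, out until it jams and back home again, until it runs, then draw it fully back out of its keeper, leave it there and let go. Leave the bolt on the small tall steel box as it is.

Things in the scene. Friction and masses are not known exactly. Their poses are not given: they have to be found in the camera images.
- chest_bolt (a joint): Rusted bolt on the LONG FLAT grey steel chest, fixed, 150 x 260 mm, 80 high. 0 = home in keeper, 0.050 m = fully back at its stop. Starts 0.0105 to 0.0155. Stiff: 5 to 8 N moves it. Jams solid at 0.025 to 0.027, more force is no help: push back till it stops at 0 to 0.001 and draw again. Each full stroke (past 0.023 out, below 0.003 back) loosens it; after 1 to 3 jams it runs to 0.050.
- chest_bolt_knob (a point): Grasp point on the long flat chest's bolt: upright round peg 16 mm thick, top 20 mm above this point, lid 46 mm below it; point 126 mm above table. Bolt bar and straps on the lid, and a tape roll at its end, rise at most 20 mm above the lid. Axes: z up, y along the bolt towards its keeper; drawing back moves the peg along this frame's -y, 50 mm in all. Moves with the bolt.
- tin_bolt (a joint): The like bolt on the SMALL TALL grey steel box (150 x 140 mm, 130 mm high, fixed to the table), 0 = home, up to 0.030 m. A bystander: leave it as it is.
- tin_bolt_knob (a point): Point on the like 16 mm peg of the small tall box's bolt, 46 mm above that box's lid (176 mm above the table), 20 mm below the peg's top. Axes as for the other. A bystander.

How it is judged:
By the outcome, as a careful person would: the job done as asked, in the order asked, and still so for the second after the job is handed in, with the robot touching nothing.
It also fails if it takes over 61 s, if anything falls off the work surface, if the arm or the gripper's body presses on something with over 40 N, if the wrist force passes 120 N, or if a joint passes its speed limit or range.

## Working session

There is one attempt and no reset: what is moved stays moved. The work goes in short steps, Python scripts to look and compute and a tool call to move; the robot and the scene stay as the last step left them, time stands still between calls to the robot, and variables do not carry over. Pictures are saved under pics/ and viewed, at most 10 in all, crops included, and the job is handed in when it is done.

Besides the shell and the picture viewer there is one more tool, called after "Call:" in YAML: its name, and indented under it one key for each argument. send_rows: Moves the arm, as the interface text tells. Its arguments: {"type":"object","properties":{"increments":{"type":"array"},"newtons":{"type":"number"}},"required":["increments"]}

```bash
mkdir -p pics; cat > h.py <<'E'
import numpy as np,cv2
from cell import manip,imaging
from scipy.spatial.transform import Rotation as R
def Tt(s):
    T=np.eye(4);w,x,y,z=s["orientation"];T[:3,:3]=R.from_quat([x,y,z,w]).as_matrix();T[:3,3]=s["tool_pos"];return T
def snap(n):
    s=manip.get_state();d=imaging.snapshot(n)
    P=d["pose"] if "pose" in d else Tt(s)@d["tool_from_camera"]
    return d,np.array(P)
def world(d,P,u,v):
    f=200/np.tan(np.radians(d["fovy"])/2);z=d["range_z"][v,u]
    return (P@np.stack([(u-d["cx"])*z/f,-(v-d["cy"])*z/f,-z,np.ones_like(z)]))[:3] 
def pix(d,P,p):
    f=200/np.tan(np.radians(d["fovy"])/2);c=np.linalg.inv(P)@np.r_[p,1]
    return d["cx"]+f*c[0]/-c[2],d["cy"]-f*c[1]/-c[2]
E
python3 - <<'E'
from h import *
s=manip.get_state();print(s["tool_pos"],s["orientation"],s["ft_force"],s["time_s"])
for n in ["top","side"]:
    d,P=snap(n);cv2.imwrite(f"pics/{n}0.png",d["color"])
    print(n,P[:3,3].round(3),[k for k in d])
    for t in ["chest_bolt_knob","tin_bolt_knob","chest_bolt"]:
        for r in imaging.find_in(n,t):
            w=(P@np.r_[r["point"],1])[:3];print(t,round(r["p"],2),w.round(4),np.round(pix(d,P,w)))
E
```

```text
[0.2309014  0.58016319 0.23022865] [ 1.06916223e-03  9.82098293e-01 -1.88366068e-01 -1.56175603e-04] [-0.45333734 -0.42179256  0.03242176] 0.0
top [ 0.463 -0.014  0.967] ['color', 'range_z', 'fovy', 'cx', 'cy', 'pose']
chest_bolt_knob 0.84 [ 0.5305 -0.2342  0.0932] [450. 211.]
tin_bolt_knob 0.68 [0.4931 0.136  0.1459] [239. 226.]
chest_bolt 0.9 [ 0.5278 -0.2382  0.093 ] [452. 212.]
side [0.245 0.374 0.627] ['color', 'range_z', 'fovy', 'cx', 'cy', 'pose']
chest_bolt_knob 0.52 [ 0.5309 -0.232   0.0982] [385. 171.]
tin_bolt_knob 0.76 [0.4963 0.1443 0.1465] [276. 277.]
chest_bolt 0.83 [ 0.5305 -0.2371  0.1001] [387. 169.]
```

View pics/top0.png

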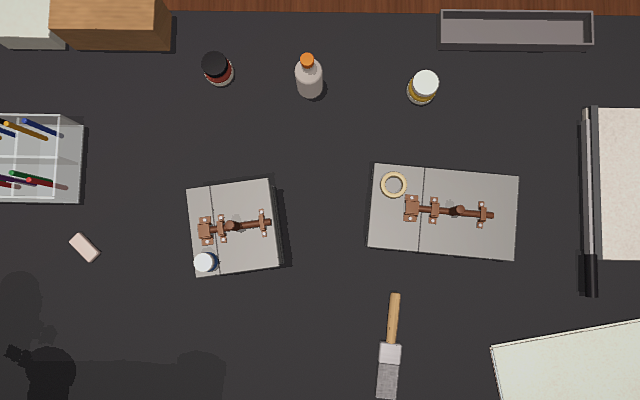

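View pics/side0.png

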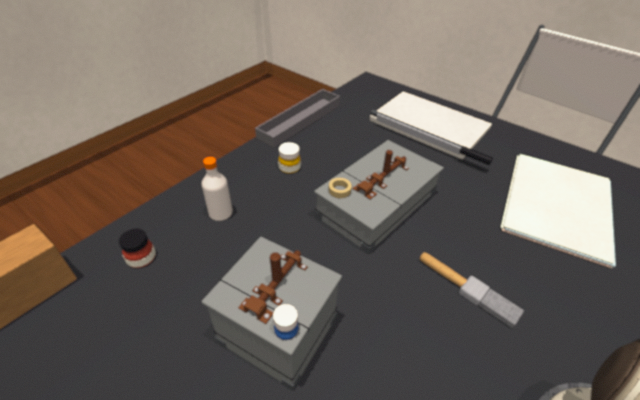

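The top picture shows the chest at about (444,212) with its peg at (458,211). The keeper is at (412,208), so drawing back goes to the right (about −y). The small box is at (235,227). In the side picture the chest peg stands at (388,160).

```bash
python3 - <<'E'
from h import *
s=manip.get_state()
for n in ["top","side"]:
    d,P=snap(n);v,u=np.mgrid[0:400,0:640];v=v.ravel();u=u.ravel()
    W=world(d,P,u,v);ok=(abs(W[0]-.53)<.12)&(abs(W[1]+.22)<.2)&(d["range_z"][v,u]>0)
    m=ok&(W[2]>.107)&(W[2]<.17);print(n,m.sum(),W[:,m].T.round(3)[:40].tolist(),W[:,m].mean(1))
    l=ok&(abs(W[2]-.08)<.006)
    r=cv2.minAreaRect(W[:2,l].T.astype(np.float32));print("lid",r)
    b=d["color"][v,u].astype(int);m2=ok&(W[2]>.082)&(W[2]<.105)&(b[:,2]>b[:,0]+30)&(b[:,2]<170)
    q=W[:2,m2].T;print("bolt",m2.sum(),cv2.fitLine(q.astype(np.float32),cv2.DIST_HUBER,0,.01,.01).ravel(),q.min(0),q.max(0))
T=Tt(s);print(T.round(3), s["q"])
E
```

```text
top 116 [[0.537, -0.234, 0.141], [0.536, -0.234, 0.145], [0.536, -0.236, 0.146], [0.537, -0.238, 0.144], [0.536, -0.239, 0.147], [0.537, -0.241, 0.145], [0.537, -0.233, 0.123], [0.536, -0.233, 0.131], [0.535, -0.231, 0.143], [0.534, -0.232, 0.148], [0.535, -0.234, 0.145], [0.535, -0.235, 0.147], [0.535, -0.237, 0.147], [0.535, -0.239, 0.145], [0.535, -0.24, 0.149], [0.535, -0.243, 0.143], [0.536, -0.232, 0.113], [0.535, -0.231, 0.123], [0.534, -0.231, 0.133], [0.533, -0.23, 0.142], [0.533, -0.231, 0.145], [0.533, -0.232, 0.148], [0.533, -0.234, 0.145], [0.533, -0.235, 0.147], [0.533, -0.237, 0.146], [0.533, -0.239, 0.146], [0.533, -0.241, 0.145], [0.533, -0.242, 0.148], [0.533, -0.243, 0.148], [0.534, -0.231, 0.109], [0.533, -0.231, 0.119], [0.532, -0.229, 0.131], [0.532, -0.231, 0.131], [0.531, -0.23, 0.143], [0.531, -0.23, 0.147], [0.531, -0.232, 0.146], [0.531, -0.234, 0.147], [0.531, -0.235, 0.148], [0.531, -0.237, 0.146], [0.531, -0.239, 0.147]] [ 0.52925771 -0.23493354  0.13777043]
lid ((0.5311951637268066, -0.22419427335262299), (0.2661627233028412, 0.15650852024555206), 85.77
[... 866 characters left out ...]
142], [0.535, -0.23, 0.143], [0.533, -0.23, 0.144], [0.531, -0.23, 0.145], [0.53, -0.232, 0.144], [0.528, -0.233, 0.144], [0.527, -0.235, 0.144], [0.526, -0.239, 0.142], [0.537, -0.23, 0.139], [0.534, -0.229, 0.141]] [ 0.53161531 -0.23263697  0.13033584]
lid ((0.5341971516609192, -0.22322365641593933), (0.2673109471797943, 0.15775929391384125), 85.36042022705078)
bolt 708 [ 0.24130847  0.9704485   0.54098356 -0.19843623] [ 0.5064976  -0.30924055] [ 0.59899641 -0.10650032]
[[ 0.929 -0.37  -0.     0.231]
 [-0.37  -0.929 -0.     0.581]
 [ 0.     0.    -1.     0.231]
 [ 0.     0.     0.     1.   ]] [ 1.45054867e+00  3.84826945e-01  7.72094035e-03 -5.14764662e-05
 -1.19397676e+00 -2.58591830e-01]
```

Call:
send_rows:
  increments:
    - [0, 0, -0.01, -0.1, 1]
    - [0, 0, -0.01, -0.1, 1]
    - [0, 0, -0.01, -0.1, 1]
    - [0.015, 0.035, 0, 0, 1]
    - [0.015, 0.035, 0, 0, 1]

```text
time_s: 1.0
tool_pos: [0.2554, 0.5083, 0.2611]
orientation: [-0.0, 0.999, -0.039, -0.0]
ft_force: [0.9, -0.9, 1.4]
grip_width: 0.0855
gripper_force: 0.0
```

Call:
send_rows:
  increments:
    - [0.015, 0.035, 0, 0, 1]
    - [0.015, 0.035, 0, 0, 1]
    - [0.015, 0.035, 0, 0, 1]
    - [0.015, 0.035, 0, 0, 1]
    - [0.015, 0.035, 0, 0, 1]

```text
time_s: 1.5
tool_pos: [0.3167, 0.3266, 0.2616]
orientation: [-0.0, 0.999, -0.039, 0.0]
ft_force: [0.2, -0.4, -0.4]
grip_width: 0.0851
gripper_force: 0.0
```

Call:
send_rows:
  increments:
    - [0.015, 0.035, 0, 0, 1]
    - [0.015, 0.035, 0, 0, 1]
    - [0.015, 0.035, 0, 0, 1]
    - [0.015, 0.035, 0, 0, 1]
    - [0.015, 0.035, 0, 0, 1]

```text
time_s: 2.0
tool_pos: [0.3776, 0.1463, 0.2617]
orientation: [-0.0, 0.999, -0.039, 0.0]
ft_force: [0.1, 0.9, 0.7]
grip_width: 0.0853
gripper_force: 0.0
```

Call:
send_rows:
  increments:
    - [0.015, 0.035, 0, 0, 1]
    - [0.015, 0.035, 0, 0, 1]
    - [0.015, 0.035, 0, 0, 1]
    - [0, 0, 0, 0, 1]
    - [0, 0, 0, 0, 1]

```text
time_s: 2.5
tool_pos: [0.4141, 0.0389, 0.2614]
orientation: [-0.0, 0.999, -0.041, 0.0]
ft_force: [0.3, -0.2, -0.9]
grip_width: 0.0854
gripper_force: 0.0
```

Call:
send_rows:
  increments:
    - [0.017, 0.033, 0, 0, 1]
    - [0.017, 0.033, 0, 0, 1]
    - [0.017, 0.033, 0, 0, 1]
    - [0.017, 0.033, 0, 0, 1]
    - [0.017, 0.033, 0, 0, 1]

```text
time_s: 3.0
tool_pos: [0.4866, -0.1315, 0.2615]
orientation: [-0.0, 0.999, -0.038, 0.0]
ft_force: [1.7, 1.1, 0.8]
grip_width: 0.0857
gripper_force: 0.0
```

Call:
send_rows:
  increments:
    - [0.017, 0.033, 0, 0, 1]
    - [0.017, 0.033, 0, 0, 1]
    - [0.017, 0.033, 0, 0, 1]
    - [0, 0, 0, 0, 1]
    - [0, 0, 0, 0, 1]

```text
time_s: 3.5
tool_pos: [0.5291, -0.2335, 0.2606]
orientation: [-0.0, 0.999, -0.039, -0.001]
ft_force: [-0.3, 0.9, -0.4]
grip_width: 0.0855
gripper_force: 0.0
```

```bash
python3 - <<'E'
from h import *
d,P=snap("wrist");s=manip.get_state();print(s["tool_pos"])
v,u=np.mgrid[0:400,0:640];v=v.ravel();u=u.ravel()
W=world(d,P,u,v);ok=(abs(W[0]-.53)<.12)&(abs(W[1]+.22)<.16)&(d["range_z"][v,u]>0)
m=ok&(W[2]>.138)&(W[2]<.155)&(abs(W[0]-.53)<.03)&(abs(W[1]+.235)<.03);q=W[:,m]
print("peg",m.sum(),q.mean(1),q.min(1),q.max(1))
b=d["color"][v,u].astype(int);m2=ok&(W[2]>.083)&(W[2]<.105)&(b[:,2]>b[:,0]+30)&(abs(W[0]-.53)<.02)
print("bolt",m2.sum(),cv2.fitLine(W[:2,m2].T.astype(np.float32),cv2.DIST_HUBER,0,.01,.01).ravel())
l=ok&(abs(W[2]-.08)<.005);print("lid",cv2.minAreaRect(W[:2,l].T.astype(np.float32)))
for r in imaging.find_in("wrist","chest_bolt_knob"):print(r["p"],(P@np.r_[r["point"],1])[:3])
c=d["color"].copy();cv2.circle(c,tuple(int(i) for i in pix(d,P,q.mean(1))),4,(0,255,0),1);cv2.imwrite("pics/w1.png",c)
E
```

```text
[ 0.52892206 -0.2329767   0.26102401]
peg 318 [ 0.53243922 -0.2381931   0.14493746] [ 0.52382342 -0.24603025  0.13807089] [ 0.53905489 -0.23048683  0.14736553]
bolt 2701 [ 0.07496965  0.9971858   0.5340607  -0.21850157]
lid ((0.5319501161575317, -0.22498443722724915), (0.2661813497543335, 0.15634304285049438), 85.69520568847656)
0.59 [ 0.53519954 -0.24038885  0.09405558]
```

View pics/w1.png

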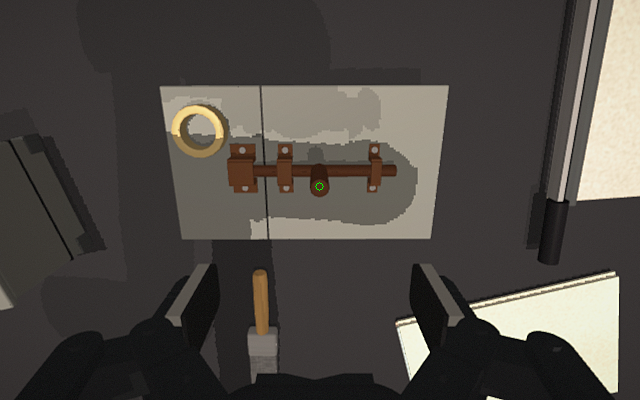

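The wrist picture shows the peg top at (319,186) and the bar running from the keeper at (242,172) to (395,171). The tool is aligned with it, so I'm descending.

Call:
send_rows:
  increments:
    - [0.004, 0.005, 0.03, 0, 1]
    - [0, 0, 0.04, 0, 1]
    - [0, 0, 0.04, 0, 1]
    - [0, 0, 0.03, 0, 1]
    - [0, 0, 0.011, 0, 1]

```text
time_s: 4.1
tool_pos: [0.5304, -0.2376, 0.1076]
orientation: [-0.001, 0.999, -0.039, -0.003]
ft_force: [-0.1, 0.4, 0.1]
grip_width: 0.0855
gripper_force: 0.0
```

Call:
send_rows:
  increments:
    - [0, 0, 0, 0, 1]
    - [0, 0, 0, 0, -0.3]
    - [0, 0, 0, 0, -1]
    - [0, 0, 0, 0, -1]
    - [0, 0, 0, 0, -1]
  newtons: 40

```text
time_s: 4.6
tool_pos: [0.533, -0.2397, 0.1114]
orientation: [0.0, 0.999, -0.039, 0.001]
ft_force: [-0.8, 0.6, 0.0]
grip_width: 0.0279
gripper_force: 0.0
```

Call:
send_rows:
  increments:
    - [0, 0, 0, 0, -1]
    - [0, 0, 0, 0, -1]
    - [0, 0, 0, 0, -1]
    - [0, 0, 0, 0, -1]
    - [0, 0, 0, 0, -1]

```text
time_s: 5.1
tool_pos: [0.5328, -0.2394, 0.1112]
orientation: [0.0, 0.999, -0.039, 0.001]
ft_force: [-1.1, 3.5, 5.5]
grip_width: 0.0152
gripper_force: 39.0
```

Call:
send_rows:
  increments:
    - [0, 0.003, 0, 0, -1]
    - [0, 0.003, 0, 0, -1]
    - [0, 0.003, 0, 0, -1]
    - [0, 0, 0, 0, -1]
    - [0, 0, 0, 0, -1]

```text
time_s: 5.6
tool_pos: [0.5322, -0.2481, 0.1112]
orientation: [-0.0, 0.999, -0.039, 0.001]
ft_force: [-0.6, 4.9, 6.0]
grip_width: 0.0147
gripper_force: 39.1
```

Call:
send_rows:
  increments:
    - [0, 0.002, 0, 0, -1]
    - [0, 0.001, 0, 0, -1]
    - [0, 0.001, 0, 0, -1]
    - [0, 0, 0, 0, -1]
    - [0, 0, 0, 0, -1]

```text
time_s: 6.1
tool_pos: [0.532, -0.2503, 0.1112]
orientation: [-0.001, 0.999, -0.039, 0.001]
ft_force: [-0.9, 12.1, 7.8]
grip_width: 0.0148
gripper_force: 39.5
```

Call:
send_rows:
  increments:
    - [0, 0.002, 0, 0, -1]
    - [0, 0, 0, 0, -1]
    - [0, 0, 0, 0, -1]
    - [0, 0, 0, 0, -1]
    - [0, 0, 0, 0, -1]

```text
time_s: 6.6
tool_pos: [0.532, -0.2509, 0.1112]
orientation: [-0.002, 0.999, -0.039, 0.001]
ft_force: [-0.1, 15.6, 9.4]
grip_width: 0.0155
gripper_force: 39.8
```

Call:
send_rows:
  increments:
    - [0, -0.007, 0, 0, -1]
    - [0, -0.007, 0, 0, -1]
    - [0, -0.007, 0, 0, -1]
    - [0, -0.005, 0, 0, -1]
    - [0, 0, 0, 0, -1]

```text
time_s: 7.1
tool_pos: [0.5336, -0.2299, 0.1112]
orientation: [0.001, 0.999, -0.039, 0.0]
ft_force: [-1.1, -3.7, 5.2]
grip_width: 0.015
gripper_force: 39.6
```

Call:
send_rows:
  increments:
    - [0, -0.002, 0, 0, -1]
    - [0, -0.002, 0, 0, -1]
    - [0, -0.001, 0, 0, -1]
    - [0, 0, 0, 0, -1]
    - [0, 0, 0, 0, -1]

```text
time_s: 7.6
tool_pos: [0.5339, -0.2255, 0.1112]
orientation: [0.001, 0.999, -0.039, 0.0]
ft_force: [-2.6, -6.7, 5.4]
grip_width: 0.0148
gripper_force: 39.6
```

Call:
send_rows:
  increments:
    - [0, -0.002, 0, 0, -1]
    - [0, -0.002, 0, 0, -1]
    - [0, 0, 0, 0, -1]
    - [0, 0, 0, 0, -1]
    - [0, 0, 0, 0, -1]

```text
time_s: 8.1
tool_pos: [0.534, -0.224, 0.1112]
orientation: [0.003, 0.999, -0.039, 0.0]
ft_force: [-1.5, -16.5, 2.2]
grip_width: 0.0149
gripper_force: 39.7
```

Call:
send_rows:
  increments:
    - [0, 0.008, 0, 0, -1]
    - [0, 0.008, 0, 0, -1]
    - [0, 0.008, 0, 0, -1]
    - [0, 0.007, 0, 0, -1]
    - [0, 0, 0, 0, -1]

```text
time_s: 8.6
tool_pos: [0.532, -0.25, 0.1112]
orientation: [-0.001, 0.999, -0.04, 0.001]
ft_force: [-0.5, 4.3, 7.2]
grip_width: 0.0148
gripper_force: 40.4
```

Call:
send_rows:
  increments:
    - [0, 0.002, 0, 0, -1]
    - [0, 0.002, 0, 0, -1]
    - [0, 0, 0, 0, -1]
    - [0, 0, 0, 0, -1]
    - [0, 0, 0, 0, -1]

```text
time_s: 9.1
tool_pos: [0.532, -0.2508, 0.1111]
orientation: [-0.002, 0.999, -0.039, 0.001]
ft_force: [-0.5, 16.8, 10.7]
grip_width: 0.015
gripper_force: 41.0
```

Jammed a second time, so I'm taking it home again.

Call:
send_rows:
  increments:
    - [0, -0.008, 0, 0, -1]
    - [0, -0.008, 0, 0, -1]
    - [0, -0.008, 0, 0, -1]
    - [0, -0.007, 0, 0, -1]
    - [0, 0, 0, 0, -1]

```text
time_s: 9.6
tool_pos: [0.534, -0.2247, 0.1112]
orientation: [0.001, 0.999, -0.039, 0.0]
ft_force: [-2.1, -2.4, 6.0]
grip_width: 0.0145
gripper_force: 40.6
```

Call:
send_rows:
  increments:
    - [0, -0.002, 0, 0, -1]
    - [0, -0.002, 0, 0, -1]
    - [0, 0, 0, 0, -1]
    - [0, 0, 0, 0, -1]
    - [0, 0, 0, 0, -1]

```text
time_s: 10.1
tool_pos: [0.534, -0.2239, 0.1112]
orientation: [0.003, 0.999, -0.039, 0.0]
ft_force: [-1.2, -16.4, 2.8]
grip_width: 0.0147
gripper_force: 40.5
```

Call:
send_rows:
  increments:
    - [0, 0.008, 0, 0, -1]
    - [0, 0.008, 0, 0, -1]
    - [0, 0.008, 0, 0, -1]
    - [0, 0.007, 0, 0, -1]
    - [0, 0, 0, 0, -1]

```text
time_s: 10.6
tool_pos: [0.532, -0.2503, 0.1112]
orientation: [-0.0, 0.999, -0.04, 0.001]
ft_force: [-2.0, 2.8, 5.9]
grip_width: 0.0149
gripper_force: 41.1
```

Call:
send_rows:
  increments:
    - [0, 0.002, 0, 0, -1]
    - [0, 0.002, 0, 0, -1]
    - [0, 0, 0, 0, -1]
    - [0, 0, 0, 0, -1]
    - [0, 0, 0, 0, -1]

```text
time_s: 11.1
tool_pos: [0.5317, -0.2537, 0.1111]
orientation: [-0.0, 0.999, -0.039, 0.001]
ft_force: [-0.3, 4.7, 7.5]
grip_width: 0.0149
gripper_force: 41.2
```

It's past the jam and runs now, so I'm drawing it to the stop.

Call:
send_rows:
  increments:
    - [0, 0.006, 0, 0, -1]
    - [0, 0.006, 0, 0, -1]
    - [0, 0.006, 0, 0, -1]
    - [0, 0.002, 0, 0, -1]
    - [0, 0, 0, 0, -1]

```text
time_s: 11.6
tool_pos: [0.5302, -0.2739, 0.1112]
orientation: [-0.0, 0.999, -0.039, 0.001]
ft_force: [-1.4, 3.8, 7.3]
grip_width: 0.015
gripper_force: 41.2
```

Call:
send_rows:
  increments:
    - [0, 0.001, 0, 0, -1]
    - [0, 0.001, 0, 0, -1]
    - [0, 0.001, 0, 0, -1]
    - [0, 0, 0, 0, -1]
    - [0, 0, 0, 0, -1]

```text
time_s: 12.1
tool_pos: [0.5302, -0.2745, 0.1112]
orientation: [-0.002, 0.999, -0.039, 0.001]
ft_force: [-0.7, 13.1, 10.3]
grip_width: 0.0149
gripper_force: 41.6
```

Call:
send_rows:
  increments:
    - [0, -0.002, 0, 0, -1]
    - [0, 0, 0, 0, -1]
    - [0, 0, 0, 0, 0]
    - [0, 0, 0, 0, 1]
    - [0, 0, 0, 0, 1]

```text
time_s: 12.6
tool_pos: [0.5292, -0.2755, 0.1095]
orientation: [-0.0, 0.999, -0.04, -0.001]
ft_force: [-0.4, -0.0, 0.5]
grip_width: 0.0579
gripper_force: 0.0
```

Call:
send_rows:
  increments:
    - [0, 0, 0, 0, 1]
    - [0, 0, 0, 0, 1]
    - [0, 0, 0, 0, 1]
    - [0, 0, 0, 0, 1]
    - [0, 0, 0, 0, 1]

```text
time_s: 13.1
tool_pos: [0.5296, -0.2755, 0.1103]
orientation: [-0.0, 0.999, -0.039, 0.0]
ft_force: [0.3, 0.2, -0.6]
grip_width: 0.0854
gripper_force: 0.0
```

Call:
send_rows:
  increments:
    - [0, 0, -0.02, 0, 1]
    - [0, 0, -0.03, 0, 1]
    - [0, 0, -0.04, 0, 1]
    - [0, 0, -0.04, 0, 1]
    - [0, 0, -0.02, 0, 1]

```text
time_s: 13.6
tool_pos: [0.5308, -0.2761, 0.2648]
orientation: [0.001, 0.999, -0.039, 0.003]
ft_force: [0.2, -0.9, -0.2]
grip_width: 0.0852
gripper_force: 0.0
```

Call:
send_rows:
  increments:
    - [0, 0, 0, 0, 1]
    - [0, 0, 0, 0, 1]
    - [0, 0, 0, 0, 1]
    - [0, 0, 0, 0, 1]
    - [0, 0, 0, 0, 1]

```text
time_s: 14.1
tool_pos: [0.5293, -0.2754, 0.2591]
orientation: [-0.0, 0.999, -0.039, -0.001]
ft_force: [-0.0, -0.1, -0.0]
grip_width: 0.0853
gripper_force: 0.0
```

```bash
python3 - <<'E'
from h import *
d,P=snap("wrist")
v,u=np.mgrid[0:400,0:640];v=v.ravel();u=u.ravel()
W=world(d,P,u,v)
m=(d["range_z"][v,u]>0)&(W[2]>.138)&(W[2]<.155)&(abs(W[0]-.53)<.03)&(abs(W[1]+.25)<.06);q=W[:,m]
print("peg",m.sum(),q.mean(1),q.min(1),q.max(1))
cv2.imwrite("pics/w2.png",d["color"])
E
```

```text
peg 316 [ 0.52969428 -0.27471547  0.14490956] [ 0.52127391 -0.28208132  0.1380197 ] [ 0.53652064 -0.26714063  0.14745453]
```

View pics/w2.png

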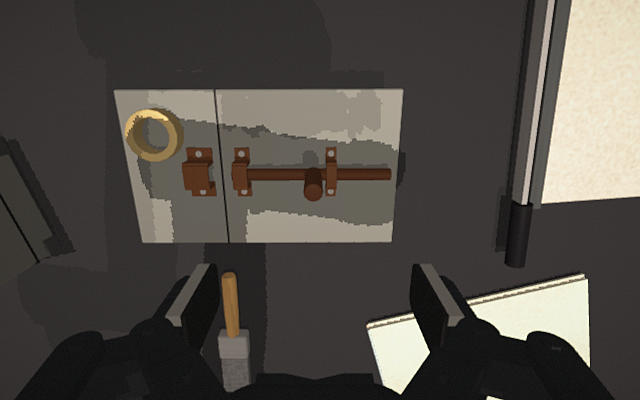

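The bolt end, now at (235,172), is clear of the keeper at (200,172). The peg has moved 36.6 mm from its start, which puts it at the back stop, and the gripper is clear.

```bash
python3 -c "
from cell import manip
print(manip.finish_job())"
```

```text
the job is handed in; nothing more can be done
None
```

The chest bolt jammed twice, ran free on the third draw, and now sits fully back at its stop and clear of its keeper; I let go, left the small box's bolt alone, and handed the job in at about 14 s.

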